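Prise the battery cover off the bench logger

ROBOT

A 6-joint arm with a two-finger parallel gripper is mounted at the origin on a cart in front of the work surface, level with it; the furniture and walls round the work are solid. World frame = base frame: x ahead of the robot, y to its left, z up, the work surface at z = 0. Lengths are in m, angles in rad, forces in N, time in s.
With the tool pointing down it reaches from about 0.3 to 0.775 m from the base axis. Payload 14.6 kg.
Tool frame: the origin (TCP) lies between the finger pads; the fingertips stand 14 mm ahead of it and the grasp point (between the pads) lies 5 mm behind it; z points along the fingers, y is the line along which they close (so a half turn about z gives the same grasp; the last joint's range is limited). The gripper opens to 94 mm and grips with 3 to 60 N. Pads are 16 mm wide; open, the fingers measure 119 mm over their backs; the gripper's body (75 mm by 177 mm) begins 78 mm behind the grasp point.
Start: joints at [-1.318, 0.3, 1.521, -0, 1.321, -0.067], TCP at [0.173, -0.522, 0.219] pointing down, gripper open.
Joint ranges: [-3.03, 3.03], [-0.79, 2.21], [0.23, 2.52], [-1.04, 4.18], [0, 3.07], [-2.55, 2.55]. Speed limits (rad/s): [2.22, 2.22, 2.57, 3.14, 3.14, 3.14].

INTERFACE

Orientations are given as [roll, pitch, yaw] about the fixed x, y, z axes, in that order (R = Rz(yaw) Ry(pitch) Rx(roll)).
In Python, from station import ctrl gives the robot as it stands. The module is installed in compiled form; this text tells all that it offers.
- The arm moves only by the tool move_arm, never from a script. Its argument "targets" is a list of rows, each a list of 7 numbers: the opening, from -1 (shut) to 1 (fully open), then the shift along the tool's x, y, z in units of 50 mm (1.0 is 50 mm), then the turn, a rotation vector about the tool's x, y, z in rad. A call has 1 to 12 rows; each row is the pose to reach, as a shift and turn from the pose commanded when the call began, along the tool's axes at that moment; what a row does not reach only later rows make up. A row lasts 1/10 s, in which the tool goes at most 50 mm and 8.59 degrees, less where a joint would pass 70% of its speed; a pose out of reach is approached as far as the arm can. A call with a gripper value outside its range is refused whole. The fingers move at their own pace and stop on an object; "grip_force" is the grip in N (left out, the last holds). Time passes only in rows, so rows that repeat a pose let the fingers close. It gives the time, the measured TCP pose, the force, the opening and the grip force at its end, in the units of the state.
- ctrl.get_obs(): the state, without advancing time (a new reading comes with each control period).
- ctrl.camera(name): name is "side" or "top"; returns (picture, depth): 400x640x3 uint8, red, green, blue; 400x640 float32, m along the optical axis (not along the pixel's ray), 0 where there is no reading.
- ctrl.camera_params(name): a dict with "intrinsics" (3x3 intrinsics, pixels), "rvec" (rotation vector, rad) and "tvec" (3), from world to camera coordinates, as OpenCV has them. Camera axes: x right, y down, z forward; pixel columns grow to the right and rows downward; lengths in m; the calibration is good to about 2 mm. A picture is of the moment at which its call begins. camera_params takes no time and is no camera call.
- ctrl.hand_in(): hands the job in; it is judged then, once.
Trained networks look in the newest picture that a camera, given by its name, has taken for a name from the list of things; names that differ only in an ending like _2 or _b are one class to them, and where a whole thing is asked for, a point or a joint stands for the part that bears it (a point fixed in the world has none). Each returns a list of dicts, best first, with "score" (0 to 1); they miss things now and then, are a little off and sometimes report something else, mostly with a low value. They report only what shows in the picture. A call takes as long as a camera call. They do not tell look-alikes from the thing itself.
- ctrl.cut_out(camera, target): "region" (400x640 bool, what is visible of it) and "point" ([column, row] in pixels, amid what is visible of it).
- ctrl.tip_of(camera, target): "point" ([column, row] in pixels: a listed point, or the origin of a listed thing).
The state is a dict: "time_s": time; "qpos": joint angles; "joint_vel": joint speeds; "tau": joint torques, N m; "ee_pos": TCP position; "eef_rot": TCP orientation; "force": force on the tool from outside, world axes, zero at the start; "moment": the same for the moment, N m; "grip_width": finger opening in m; "grip_force": force on a finger pad.
Only numpy, scipy, OpenCV 4.12 (cv2) and the standard library are available. Lean on these libraries where they do the work, as an engineer would, in place of code of your own. Each camera call takes 0.05 s, during which the arm holds its last target. There are 200 camera calls.

TASK

The batteries of the white temperature logger are due: open its battery compartment. Prise the snapped-on cover up at its notch with the flat-blade lever, lay the lever down again, then draw the loose cover out and lay it, right way up, in the steel tray. Leave the other things where they stand.

Things in the scene. Friction and masses are not known exactly. Their poses are not given: they have to be found in the camera images.
- logger: White bench temperature logger, fixed to the worktop, 170 long (x) x 80 wide x 92 mm high; origin under its centre. x runs from its notched end, which faces roughly towards the robot, to the raised console with the display (top 92 mm up); z is up. The cover lies on its flat deck, 72 mm above the worktop, which shows 11 mm on each side of the cover. The end wall below the notch is plain, upright.
- notch (a point): Pry notch in the logger's end, 24 mm wide and 5 mm high: solid sill below (the fulcrum, 2.5 mm below this point), underside of the cover above (2.5 mm above it). This point is the middle of its mouth, on the end wall's outer face, 69.5 mm above the worktop; axes as the logger's. The notch runs in along +x to a solid stop, 26 mm deep; the cover's edge begins 2 mm in.
- cover_mid (a point): Grey battery cover, 114 long (x) x 58 wide (y) x 14 mm high, 70 g; this is its centre, 7 mm above its underside. x points to the console end, z out of its top. Two tongues at the console end reach 5 mm under the console's edge; two legs near the notch end, 13 mm deep, sit in sprung catches. Once the notch end is up, draw the cover about 8 mm along -x, then lift; straight up the tongues hold it.
- cover_lip (a point): Middle of the cover's lower edge at its notch end; axes as the cover's. Snapped shut it is 72 mm above the worktop. About 10 N upward from the blade springs it: raised some 5 mm there, the catches let go and it then stays up by itself, about 12 mm ajar. A blade pushed in 24 mm does this when tipped about the sill by 0.3 to 0.4 rad, handle down.
- lever_grip (a point): Flat-blade opening lever lying on the worktop: wooden handle 84 x 24 x 20 mm high, short collar, steel blade 14 mm wide and 2 mm thick, 67 mm clear of the collar; 162 mm long, 110 g. This point, a good hold, is in the handle near the centre of mass, 10 mm above its underside and level with the blade. x points to the blade's end, y across the flat of the blade, z up.
- lever_tip (a point): End of the lever's blade, in the middle of its width and thickness, 118 mm from the grip point along the lever's x; axes as the lever's.
- tray: Shallow open steel tray fixed to the worktop, 200 (x) x 150 (y) x 18 mm high with thin walls; origin in the middle of its underside, floor 3 mm above it. It and the lever lie one to the left and one to the right of the logger, either way round. Laid in it, the cover rests on its legs, leaning a little, its centre about 20 mm above the worktop.
- swabs: Clear tub of swabs, 77 mm across, 80 mm high, behind the work on the right; origin under its centre. Bystander.
- cup: White lidded specimen cup, 61 mm across, 67 mm high, behind the work on the left; origin under its centre. Bystander.
- stapler: Black stapler, 128 x 34 x 49 mm, at the left; origin under its centre. Bystander.
There are look-alikes about, which are no part of the job. There is more than one size of the part that bears lever_grip; the job needs the larger.

How it is judged:
By the outcome, as a careful person would: the job done as asked, in the order asked, and still so for the second after the job is handed in, with the robot touching nothing.
It also fails if it takes over 67 s, if anything falls off the work surface, if the arm or the gripper's body presses on something with over 40 N, if the wrist force passes 120 N, or if a joint passes its speed limit or range.

## Working session

There is one attempt and no reset: what is moved stays moved. The work goes in short steps, Python scripts to look and compute and a tool call to move; the robot and the scene stay as the last step left them, time stands still between calls to the robot, and variables do not carry over. Pictures are saved under pics/ and viewed, at most 10 in all, crops included, and the job is handed in when it is done.

Besides the shell and the picture viewer there is one more tool, called in YAML: its name, and indented under it one key for each argument. move_arm: Moves the arm, as the interface text tells. Its arguments: {"type":"object","properties":{"targets":{"type":"array"},"grip_force":{"type":"number"}},"required":["targets"]}

```bash
mkdir -p pics; cat > h.py <<'E'
import numpy as np, cv2
from scipy.spatial.transform import Rotation as Ro
from station import ctrl
def cam(n):
    p=ctrl.camera_params(n); K=np.array(p["intrinsics"],float); R=cv2.Rodrigues(np.array(p["rvec"],float))[0]; return K,R,np.array(p["tvec"],float).ravel()
def ray_z(n,uv,z):
    K,R,t=cam(n); d=R.T@np.linalg.inv(K)@np.array([uv[0],uv[1],1.]); c=-R.T@t; return c+d*(z-c[2])/d[2]
def cloud(n,D):
    K,R,t=cam(n); v,u=np.mgrid[:D.shape[0],:D.shape[1]]
    P=np.stack([(u-K[0,2])/K[0,0]*D,(v-K[1,2])/K[1,1]*D,D],-1); return (P-t)@R
def proj(n,P):
    K,R,t=cam(n); q=K@(R@np.asarray(P,float)+t); return q[:2]/q[2]
def save(n,im): cv2.imwrite("pics/"+n,cv2.cvtColor(im,cv2.COLOR_RGB2BGR))
E
python3 - <<'E'
from h import *
for n in ["top","side"]:
    im,D=ctrl.camera(n); save(n+"0.png",im); np.savez(n+"0.npz",im=im,D=D); P=cloud(n,D)
    print(n,"campos",(-cam(n)[1].T@cam(n)[2]).round(3))
    for o in ["logger","cover_mid","lever_grip","tray","swabs","cup","stapler"]:
        for r in ctrl.cut_out(n,o)[:4]:
            m=r["region"]; q=P[m&(D>0)]; print(o,round(r["score"],2),np.round(r["point"]),m.sum(),np.median(q,0).round(3) if len(q) else "")
    for o in ["notch","cover_mid","cover_lip","lever_grip","lever_tip","tray","logger"]:
        for r in ctrl.tip_of(n,o)[:4]:
            z={"notch":.0695,"cover_mid":.079,"cover_lip":.072,"lever_grip":.01,"lever_tip":.01}.get(o,0)
            print("tip",o,round(r["score"],2),np.round(r["point"],1),ray_z(n,r["point"],z).round(4))
print(ctrl.get_obs())
E
```

```text
top campos [0.427 0.093 1.089]
logger 0.58 [350. 195.] 965 [ 0.626 -0.022  0.089]
cover_mid 0.62 [355. 194.] 1014 [ 0.627 -0.027  0.089]
cover_mid 0.61 [349. 219.] 869 [ 0.561 -0.014  0.086]
cover_mid 0.51 [436. 240.] 365 [ 0.504 -0.268  0.018]
lever_grip 0.91 [436. 241.] 341 [ 0.499 -0.266  0.019]
lever_grip 0.7 [399. 200.] 182 [ 0.614 -0.168  0.011]
tray 0.64 [244. 168.] 414 [0.71  0.278 0.065]
tray 0.62 [252. 254.] 3924 [0.48  0.264 0.003]
swabs 0.74 [399. 158.] 644 [ 0.734 -0.171  0.082]
cup 0.79 [247. 170.] 377 [0.709 0.276 0.065]
stapler 0.8 [184. 205.] 566 [0.616 0.45  0.039]
stapler 0.44 [439. 240.] 398 [ 0.504 -0.268  0.018]
tip notch 0.83 [345.3 241. ] [ 0.5009 -0.0029  0.0695]
tip cover_mid 0.63 [345.7 220.5] [ 0.556  -0.0051  0.079 ]
tip cover_lip 0.59 [344.9 239.9] [ 0.5038 -0.0017  0.072 ]
tip lever_grip 0.73 [433.3 246.1] [ 0.4852 -0.2636  0.01  ]
tip lever_grip 0.73 [394.6 202.8] [ 0.6146 -0.1584  0.01  ]
tip lever_tip 0.65 [410.2 220.6] [ 0.5608 -0.2012  0.01  ]
tip lever_tip 0.64 [452.5 213.4] [ 0.5797 -0.3281  0.01  ]
tip lever_tip 0.26 [246.2 172. ] [0.7157 0.2793
[... 1327 characters left out ...]
0.    ]
{'time_s': 1.5, 'qpos': array([-1.31757753e+00,  2.99888416e-01,  1.52102944e+00,  7.21919773e-07,
        1.32070330e+00, -6.65951407e-02]), 'joint_vel': array([ 4.17510186e-04,  1.00347160e-03, -1.09829236e-05,  1.89973105e-04,
        8.01722204e-04,  8.23292377e-04]), 'tau': array([-3.35281169e-03, -5.31659889e+01, -3.52916479e+01,  7.07100215e-02,
        2.12767051e-02,  9.19524808e-06]), 'ee_pos': array([ 0.17290875, -0.5220899 ,  0.21943947]), 'eef_rot': array([-3.14156426e+00, -2.59448120e-06,  3.19813757e-01]), 'force': array([-0.5276775 , -1.03852369, -0.05246434]), 'moment': array([0.00059523, 0.00218064, 0.02489784]), 'grip_force': 0.0, 'grip_width': 0.09419596797759515}
```

```bash
python3 - <<'E'
from h import *
ims=[]
for n in ["top","side"]:
    f=np.load(n+"0.npz"); im,D=f["im"],f["D"]; P=cloud(n,D); ok=D>0
    def box(xr,yr,zr,lab):
        m=ok&(P[...,0]>xr[0])&(P[...,0]<xr[1])&(P[...,1]>yr[0])&(P[...,1]<yr[1])&(P[...,2]>zr[0])&(P[...,2]<zr[1])
        q=P[m]; r=cv2.minAreaRect((q[:,:2]*1000).astype(np.float32)); print(n,lab,len(q),np.round(r[0],1),np.round(r[1],1),round(r[2],1),"z",np.percentile(q[:,2],[5,50,95]).round(3))
    box((.45,.75),(-.12,.1),(.06,.12),"logger top")
    box((.45,.75),(-.12,.1),(.0805,.12),"cover+console")
    box((.45,.75),(-.12,.1),(.0805,.0885),"cover")
    box((.4,.64),(-.36,-.21),(.006,.04),"leverbig")
    box((.4,.64),(-.36,-.21),(.014,.04),"leverbig handle")
    box((.53,.67),(-.21,-.12),(.006,.04),"leversmall")
    box((.35,.65),(.12,.40),(.008,.04),"tray rim")
    u,v=proj(n,[.55,-.14,.03]); c=im[int(v-67):int(v+67),int(u-100):int(u+100)]; ims.append(cv2.resize(c,(800,536//2*1) if 0 else (445,298),interpolation=cv2.INTER_CUBIC)); print("crop origin",int(u-100),int(v-67))
full=cv2.resize(np.load("top0.npz")["im"],(445,278))
save("c1.png",np.vstack([ims[0],ims[1]]))
E
```

```text
top logger top 1945 [627.1  -8.8] [264.6 151.5] 17.0 z [0.07  0.086 0.095]
top cover+console 1493 [632.2 -10.3] [257.  146.2] 19.8 z [0.083 0.087 0.096]
top cover 850 [629.6  -3. ] [257.  130.8] 19.8 z [0.082 0.085 0.088]
top leverbig 395 [ 510.3 -271.3] [109.8 192.5] 88.9 z [0.008 0.018 0.023]
top leverbig handle 262 [ 516.7 -278.3] [ 24.2 159.9] 56.6 z [0.015 0.019 0.023]
top leversmall 165 [ 602.9 -174.8] [107.5  16.9] 29.1 z [0.007 0.012 0.016]
top tray rim 513 [492.4 299.5] [228.4 213.6] 82.8 z [0.009 0.018 0.023]
crop origin 291 156
side logger top 1968 [628.4  -4.6] [263.3 149.2] 15.9 z [0.066 0.084 0.093]
side cover+console 1356 [634.4  -6.1] [255.1 143.1] 19.0 z [0.081 0.086 0.093]
side cover 909 [630.5 -17.7] [249.5 117.5] 5.7 z [0.081 0.084 0.088]
side leverbig 335 [ 518.2 -272.2] [ 88.9 157.3] 83.1 z [0.007 0.015 0.021]
side leverbig handle 192 [ 518.5 -272.7] [ 24.6 155. ] 57.0 z [0.014 0.017 0.022]
side leversmall 131 [ 606.  -169.4] [103.4  17.9] 27.9 z [0.006 0.01  0.014]
side tray rim 646 [491.6 301.8] [228.6 205.5] 81.4 z [0.01  0.016 0.02 ]
crop origin 258 91
```

View pics/top0.png

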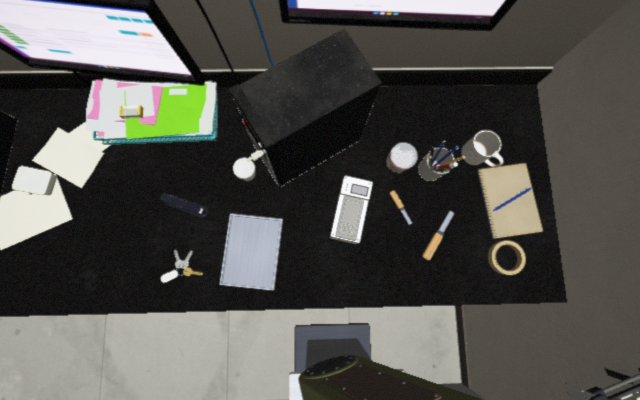

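View pics/c1.png

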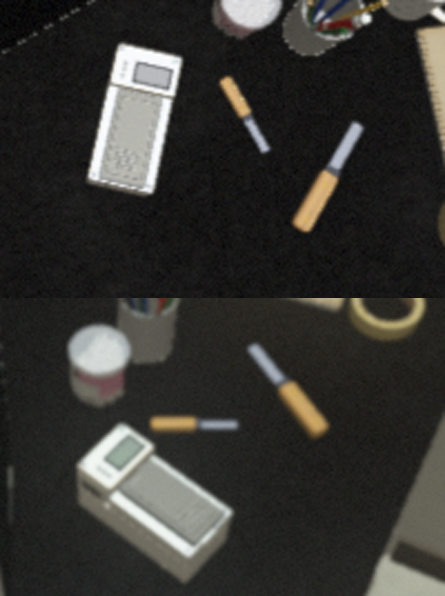

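Two levers show: the larger at top (438,235) and the smaller at (401,207). The larger one is about 160 mm long and fits the 162 mm description, so that is the one I will use. The logger is at (352,210), the tray at (252,252) on the left, and the stapler at (184,205).

```bash
cat > fit.py <<'E'
from h import *
from scipy.optimize import minimize
def boxes(bs,p):
    c,s=np.cos(p[2]),np.sin(p[2]); out=[]
    for x0,x1,y0,y1,z0,z1 in bs:
        q=np.array([[x,y,z] for x in(x0,x1) for y in(y0,y1) for z in(z0,z1)])
        out.append(np.c_[q[:,0]*c-q[:,1]*s+p[0],q[:,0]*s+q[:,1]*c+p[1],q[:,2]])
    return out
S=8
def sil(n,bs,p,shape=(400,640)):
    K,R,t=cam(n); m=np.zeros((400,640),np.uint8)
    for q in boxes(bs,p):
        w=(K@(R@q.T+t[:,None])); uv=(w[:2]/w[2]).T
        h=cv2.convexHull(np.round(uv*256).astype(np.int32)); cv2.fillConvexPoly(m,h,255,cv2.LINE_AA,8)
    return m/255.
def mask(n,im,seed,thr):
    g=im.max(2); b=(g>thr).astype(np.uint8); k,l=cv2.connectedComponents(b); u,v=np.round(seed).astype(int)
    lab=np.bincount(l[v-4:v+5,u-4:u+5][b[v-4:v+5,u-4:u+5]>0]).argmax(); m=(l==lab).astype(np.uint8)
    return cv2.morphologyEx(m,cv2.MORPH_CLOSE,np.ones((5,5),np.uint8)).astype(float)
def fit(bs,p0,ms):
    f=lambda p:sum(np.abs(sil(n,bs,p)-m).sum() for n,m in ms.items())
    r=minimize(f,p0,method="Nelder-Mead",options=dict(initial_simplex=np.array([p0]+[np.array(p0)+d for d in np.diag([.015,.015,.15])]),xatol=1e-4,fatol=.1)); return r.x.round(4),round(r.fun),[int(m.sum()) for m in ms.values()]
LOG=[(-.085,.085,-.04,.04,0,.072),(.031,.085,-.04,.04,0,.092),(-.083,.031,-.029,.029,.07,.086)]
LEV=[(-.044,.040,-.012,.012,0,.02),(.04,.051,-.008,.008,.002,.018),(.051,.118,-.007,.007,.009,.011)]
TRAY=[(-.1,.1,-.075,.075,0,.018)]
E
python3 - <<'E'
from fit import *
d={n:np.load(n+"0.npz")["im"] for n in("top","side")}
for nm,bs,p0,pt,thr in[("log",LOG,[.58,-.02,-.2],[.56,-.012,.086],75),("lev",LEV,[.49,-.26,-.58],[.485,-.26,.02],90),("tray",TRAY,[.48,.262,0],[.48,.262,0.003],75)]:
    ms={n:mask(n,d[n],proj(n,pt),thr) for n in d}
    for k in(["top"],["side"],["top","side"]): print(nm,k,*fit(bs,p0,{n:ms[n] for n in k}))
E
```

```text
log ['top'] [ 0.59   -0.023  -0.2511] 78 [2014]
log ['side'] [ 0.5925 -0.0213 -0.2563] 112 [2783]
log ['top', 'side'] [ 0.5912 -0.0223 -0.2505] 226 [2014, 2783]
lev ['top'] [ 0.4893 -0.2619 -0.5929] 104 [416]
lev ['side'] [ 0.4932 -0.2581 -0.5954] 122 [383]
lev ['top', 'side'] [ 0.4906 -0.2615 -0.5904] 270 [416, 383]
tray ['top'] [ 0.4828  0.2617 -0.1277] 82 [3989]
tray ['side'] [ 0.485   0.264  -0.1258] 117 [5436]
tray ['top', 'side'] [ 0.4838  0.2633 -0.1251] 277 [3989, 5436]
```

```bash
cat > go.py <<'E'
from h import *
def go(pos,rpy,p0=None,r0=None):
    o=ctrl.get_obs(); p0=o["ee_pos"] if p0 is None else np.array(p0); R0=Ro.from_euler("xyz",o["eef_rot"] if r0 is None else r0)
    s=R0.inv().apply(np.array(pos)-p0)/.05; w=(R0.inv()*Ro.from_euler("xyz",rpy)).as_rotvec(); return s.round(3).tolist()+w.round(4).tolist()
E
python3 -c "
from go import *
print(go([.491,-.2605,.10],[np.pi,0,-.591]))"
```

```text
[7.684, -2.966, 2.389, -0.0, 0.0, 0.9108]
```

move_arm:
  targets:
    - [0.2,7.684,-2.966,2.389,0,0,0.911]
    - [0.2,7.684,-2.966,2.389,0,0,0.911]
    - [0.2,7.684,-2.966,2.389,0,0,0.911]
    - [0.2,7.684,-2.966,2.389,0,0,0.911]
    - [0.2,7.684,-2.966,2.389,0,0,0.911]
    - [0.2,7.684,-2.966,2.389,0,0,0.911]
    - [0.2,7.684,-2.966,2.389,0,0,0.911]
    - [0.2,7.684,-2.966,2.389,0,0,0.911]
    - [0.2,7.684,-2.966,2.389,0,0,0.911]
    - [0.2,7.684,-2.966,2.389,0,0,0.911]
    - [0.2,7.684,-2.966,2.389,0,0,0.911]
    - [0.2,7.684,-2.966,2.389,0,0,0.911]

```text
time_s: 2.7
ee_pos: [0.4905, -0.2613, 0.1003]
eef_rot: [3.141, -0.0, -0.592]
force: [0.5, -0.4, 0.9]
grip_width: 0.0566
grip_force: 0.0
```

```bash
python3 - <<'E'
from go import *
o=[]
for n in("top","side"):
    im,D=ctrl.camera(n); u,v=proj(n,[.51,-.28,.03]).astype(int); o.append(cv2.resize(im[v-40:v+40,u-50:u+50],(390,312),interpolation=cv2.INTER_CUBIC)); print(u-50,v-40)
save("c2.png",np.hstack(o)); print(go([.4905,-.2605,.018],[np.pi,0,-.591]))
E
```

```text
390 196
340 87
[-0.012, -0.02, 1.651, 0.0001, -0.0008, -0.0018]
```

View pics/c2.png

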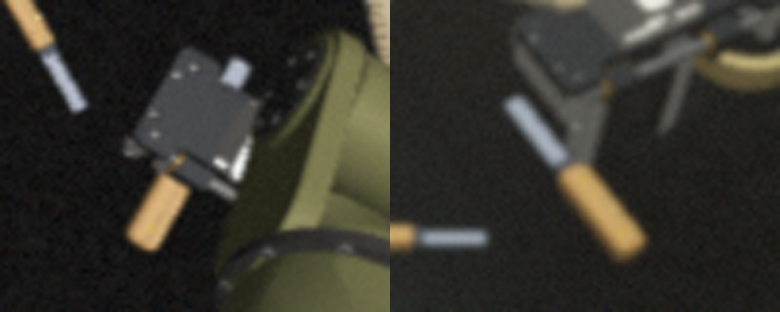

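The crop confirms the larger lever lies under the gripper, with the fingers straddling its axis. The handle shows at top crop (158,210) and side crop (600,205). I'll descend and grip it.

move_arm:
  targets:
    - [0.2,-0.012,-0.02,0.8,0,0,0]
    - [0.2,-0.012,-0.02,1.4,0,0,0]
    - [0.2,-0.012,-0.02,1.65,0,0,0]
    - [0.2,-0.012,-0.02,1.65,0,0,0]
    - [-0.9,-0.012,-0.02,1.65,0,0,0]
    - [-0.9,-0.012,-0.02,1.65,0,0,0]
    - [-0.9,-0.012,-0.02,1.65,0,0,0]
    - [-0.9,-0.012,-0.02,1.65,0,0,0]
    - [-0.9,-0.012,-0.02,1.65,0,0,0]
    - [-0.9,-0.012,-0.02,1.65,0,0,0]
  grip_force: 45

```text
time_s: 3.8
ee_pos: [0.4913, -0.2595, 0.018]
eef_rot: [3.142, -0.001, -0.591]
force: [-2.3, 1.2, 6.4]
grip_width: 0.0234
grip_force: 45.0
```

```bash
python3 - <<'E'
from go import *
p=[.4913,-.2595,.13]; r=[np.pi,0,-.591]
print(go(p,r)); print(go([.375,.0334,.13],[np.pi,0,-.251]))
E
```

```text
[0.002, -0.0, -2.239, 0.0, -0.0007, -0.0001]
[-5.194, -3.568, -2.243, 0.0002, -0.0007, -0.3401]
```

move_arm:
  targets:
    - [-0.9,0,0,-0.7,0,0,0]
    - [-0.9,0,0,-1.5,0,0,0]
    - [-0.9,0,0,-2.24,0,0,0]
    - [-0.9,-5.194,-3.568,-2.24,0,0,-0.34]
    - [-0.9,-5.194,-3.568,-2.24,0,0,-0.34]
    - [-0.9,-5.194,-3.568,-2.24,0,0,-0.34]
    - [-0.9,-5.194,-3.568,-2.24,0,0,-0.34]
    - [-0.9,-5.194,-3.568,-2.24,0,0,-0.34]
    - [-0.9,-5.194,-3.568,-2.24,0,0,-0.34]
    - [-0.9,-5.194,-3.568,-2.24,0,0,-0.34]
    - [-0.9,-5.194,-3.568,-2.24,0,0,-0.34]
    - [-0.9,-5.194,-3.568,-2.24,0,0,-0.34]

```text
time_s: 5.0
ee_pos: [0.3751, 0.0332, 0.1296]
eef_rot: [3.142, -0.0, -0.251]
force: [-0.3, -0.7, -0.9]
grip_width: 0.0232
grip_force: 45.0
```

```bash
python3 - <<'E'
from go import *
o=[]
for n in("top","side"):
    im,D=ctrl.camera(n); u,v=proj(n,[.48,.01,.08]).astype(int); c=cv2.resize(im[v-40:v+40,u-50:u+50],(390,312),interpolation=cv2.INTER_CUBIC); 
    ob=ctrl.get_obs(); Rt=Ro.from_euler("xyz",ob["eef_rot"])
    for d in(0,.118):
        q=(proj(n,ob["ee_pos"]+Rt.apply([d,0,.008]))-[u-50,v-40]+.5)*3.9; cv2.circle(c,tuple(q.astype(int)),3,(255,0,0),-1)
    q=(proj(n,[.5087,-.0009,.0695])-[u-50,v-40]+.5)*3.9; cv2.circle(c,tuple(q.astype(int)),3,(0,255,0),-1)
    for r in ctrl.tip_of(n,"lever_tip")[:2]: print(n,r["score"],ray_z(n,r["point"],.122), ob["ee_pos"]+Rt.apply([.118,0,.008]))
    o.append(c)
save("c3.png",np.hstack(o)); print(ob["ee_pos"],ob["eef_rot"],go([.375,.0334,.0775],[np.pi,0,-.251]))
E
```

```text
top 0.69 [ 0.54467543 -0.17873379  0.122     ] [0.48957573 0.00347399 0.12158906]
top 0.61 [0.48114172 0.00125897 0.122     ] [0.48957573 0.00347399 0.12158906]
side 0.79 [0.4817662  0.00875107 0.122     ] [0.4894733  0.00315647 0.12139938]
side 0.66 [ 0.53525946 -0.11685804  0.122     ] [0.4894733  0.00315647 0.12139938]
[0.37521863 0.03264472 0.12941887] [ 3.14148376e+00  1.65201172e-04 -2.52572926e-01] [-0.006, -0.013, 1.038, 0.0001, 0.0003, -0.0017]
```

View pics/c3.png

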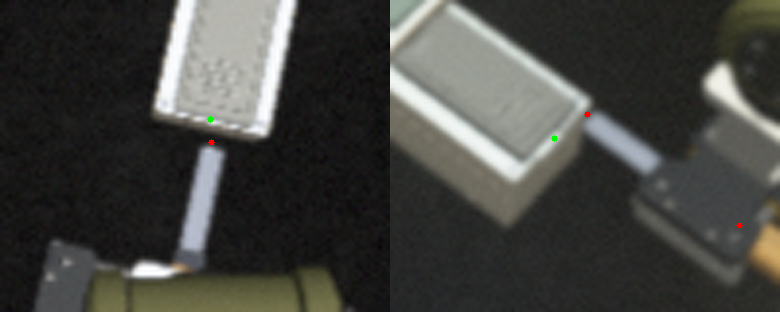

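The top crop shows the blade end at (211,148), about 3 mm short of my model. It is aligned with the notch at (210,120) to within 2 mm. Next I'll lower to notch height, then insert until the stop.

move_arm:
  targets:
    - [-0.9,-0.006,-0.013,0.6,0,0,0]
    - [-0.9,-0.006,-0.013,1.038,0,0,0]
    - [-0.9,-0.006,-0.013,1.038,0,0,0]
    - [-0.9,-0.006,-0.013,1.038,0,0,0]

```text
time_s: 5.6
ee_pos: [0.375, 0.0338, 0.078]
eef_rot: [3.141, 0.001, -0.252]
force: [0.9, 0.5, -1.2]
grip_width: 0.0236
grip_force: 45.0
```

```bash
python3 - <<'E'
from go import *
ob=ctrl.get_obs(); print(ob["ee_pos"],ob["eef_rot"],ob["force"],go([.375,.0334,.0775],[np.pi,0,-.251]))
im,D=ctrl.camera("side"); n="side"
for t in("lever_tip","notch"):
    for r in ctrl.tip_of(n,t)[:1]: print(t,r["score"],ray_z(n,r["point"],.0695))
im,D=ctrl.camera("top"); n="top"
for t in("lever_tip","notch"):
    for r in ctrl.tip_of(n,t)[:2]: print(t,r["score"],ray_z(n,r["point"],.0695))
E
```

```text
[0.37497907 0.03378476 0.07799663] [ 3.14141812e+00  5.41440753e-04 -2.52003898e-01] [ 0.94571731  0.4794176  -1.20020004] [0.002, 0.007, 0.01, 0.0002, 0.0005, -0.001]
lever_tip 0.77 [0.48201753 0.00877472 0.0695    ]
notch 0.93 [0.50956434 0.0169432  0.0695    ]
lever_tip 0.66 [ 0.48384529 -0.00177945  0.0695    ]
lever_tip 0.6 [ 0.55145681 -0.18735195  0.0695    ]
notch 0.83 [ 0.49786283 -0.00610136  0.0695    ]
```

move_arm:
  targets:
    - [-0.9,0.25,0,0.005,0,0,0]
    - [-0.9,0.45,0,0.005,0,0,0]
    - [-0.9,0.55,0,0.005,0,0,0]
    - [-0.9,0.65,0,0.005,0,0,0]
    - [-0.9,0.75,0,0.005,0,0,0]
    - [-0.9,0.8,0,0.005,0,0,0]
    - [-0.9,0.8,0,0.005,0,0,0]

```text
time_s: 6.6
ee_pos: [0.4137, 0.0242, 0.0773]
eef_rot: [-3.142, 0.0, -0.251]
force: [-0.1, 0.6, -1.3]
grip_width: 0.0236
grip_force: 45.0
```

move_arm:
  targets:
    - [-0.9,0.06,0,0,0,0,0]
    - [-0.9,0.12,0,0,0,0,0]
    - [-0.9,0.14,0,0,0,0,0]
    - [-0.9,0.14,0,0,0,0,0]

```text
time_s: 7.0
ee_pos: [0.4203, 0.0225, 0.0773]
eef_rot: [-3.142, 0.0, -0.251]
force: [-0.1, 0.8, -1.0]
grip_width: 0.0233
grip_force: 45.0
```

move_arm:
  targets:
    - [-0.9,0.03,0,0,0,0,0]
    - [-0.9,0.06,0,0,0,0,0]
    - [-0.9,0.06,0,0,0,0,0]

```text
time_s: 7.3
ee_pos: [0.4217, 0.022, 0.0767]
eef_rot: [3.141, 0.004, -0.251]
force: [-8.5, 3.0, 1.6]
grip_width: 0.024
grip_force: 45.0
```

Contact with the stop shows as 8.5 N. I'll back off about 1.5 mm and tip the lever about the sill in stages.

move_arm:
  targets:
    - [-0.9,-0.06,0,0,0,0,0]
    - [-0.9,-0.06,0,0.15,0,0.07,0]
    - [-0.9,-0.06,0,0.3,0,0.15,0]
    - [-0.9,-0.06,0,0.42,0,0.21,0]
    - [-0.9,-0.04,0,0.57,0,0.3,0]
    - [-0.9,-0.04,0,0.57,0,0.3,0]

```text
time_s: 7.9
ee_pos: [0.4197, 0.0225, 0.048]
eef_rot: [3.141, -0.299, -0.25]
force: [-0.4, -0.3, -0.6]
grip_width: 0.0235
grip_force: 45.0
```

move_arm:
  targets:
    - [-0.9,-0.005,0,0.09,0,0.05,0]
    - [-0.9,-0.009,0,0.18,0,0.1,0]
    - [-0.9,-0.009,0,0.18,0,0.1,0]

```text
time_s: 8.2
ee_pos: [0.4229, 0.0216, 0.0398]
eef_rot: [3.14, -0.398, -0.251]
force: [-0.5, 0.2, -1.2]
grip_width: 0.0238
grip_force: 45.0
```

```bash
python3 - <<'E'
from go import *
o=[]
for n in("top","side"):
    im,D=ctrl.camera(n); u,v=proj(n,[.54,.0,.08]).astype(int); o.append(cv2.resize(im[v-40:v+40,u-50:u+50],(390,312),interpolation=cv2.INTER_CUBIC))
    P=cloud(n,D)
    for s in(.010,.03,.06,.09):
        c=np.array([.591,-.022])+(-.083+s)*np.array([.9687,-.2483]); m=(np.hypot(P[...,0]-c[0],P[...,1]-c[1])<.008)&(D>0); print(n,s,m.sum(),np.median(P[m][:,2]).round(4) if m.any() else "")
save("c4.png",np.hstack(o))
E
```

```text
top 0.01 27 0.0953
top 0.03 28 0.0945
top 0.06 27 0.0918
top 0.09 27 0.0884
side 0.01 29 0.0927
side 0.03 27 0.0924
side 0.06 23 0.0902
side 0.09 26 0.0874
```

View pics/c4.png

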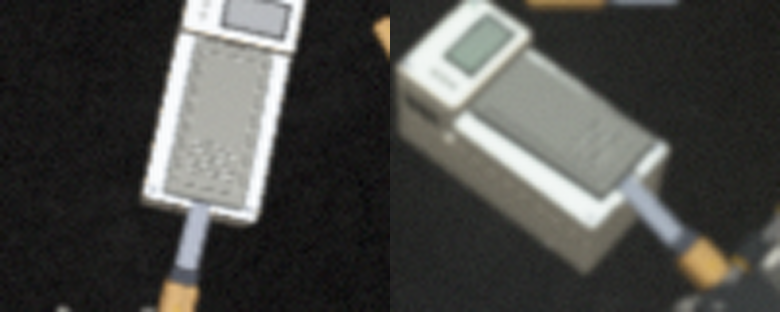

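The catches have let go. The cover's notch end measures about 9 mm higher than its far end, and in the side crop it stands proud at (600,185). I'll tip the lever back and withdraw it.

move_arm:
  targets:
    - [-0.9,0.036,0,-0.177,0,-0.1,0]
    - [-0.9,0.072,0,-0.354,0,-0.2,0]
    - [-0.9,0.15,0,-0.53,0,-0.3,0]
    - [-0.9,0.224,0,-0.714,0,-0.4,0]
    - [-0.9,0.224,0,-0.714,0,-0.4,0]
    - [-0.9,-0.14,0,-0.87,0,-0.4,0]
    - [-0.9,-0.51,0,-1.02,0,-0.4,0]
    - [-0.9,-0.88,0,-1.18,0,-0.4,0]
    - [-0.9,-0.88,0,-1.18,0,-0.4,0]

```text
time_s: 9.2
ee_pos: [0.3602, 0.0381, 0.077]
eef_rot: [-3.141, -0.001, -0.25]
force: [0.4, 0.1, -1.0]
grip_width: 0.0234
grip_force: 45.0
```

```bash
python3 - <<'E'
from go import *
ob=ctrl.get_obs();p=ob["ee_pos"];print(p)
print(go([p[0],p[1],.13],[np.pi,0,-.251])); print(go([.4913,-.2595,.13],[np.pi,0,-.591])); print(go([.4913,-.2595,.02],[np.pi,0,-.591]))
im,D=ctrl.camera("side");P=cloud("side",D)
for s in(.010,.03,.06,.09):
    c=np.array([.591,-.022])+(-.083+s)*np.array([.9687,-.2483]); m=(np.hypot(P[...,0]-c[0],P[...,1]-c[1])<.008)&(D>0); print(s,m.sum(),np.median(P[m][:,2]).round(4))
E
```

```text
[0.36015358 0.0380694  0.07696503]
[0.001, -0.001, -1.061, -0.0008, -0.0006, 0.0009]
[4.015, 5.116, -1.063, -0.0009, -0.0004, 0.3409]
[4.014, 5.118, 1.137, -0.0009, -0.0004, 0.3409]
0.01 35 0.0926
0.03 28 0.0928
0.06 25 0.0896
0.09 25 0.0885
```

move_arm:
  targets:
    - [-0.9,0,0,-0.8,0,0,0]
    - [-0.9,0.2,0.5,-1.06,0,0,0.02]
    - [-0.9,4.015,5.116,-1.06,0,0,0.341]
    - [-0.9,4.015,5.116,-1.06,0,0,0.341]
    - [-0.9,4.015,5.116,-1.06,0,0,0.341]
    - [-0.9,4.015,5.116,-1.06,0,0,0.341]
    - [-0.9,4.015,5.116,-1.06,0,0,0.341]
    - [-0.9,4.015,5.116,-1.06,0,0,0.341]
    - [-0.9,4.015,5.116,-1.06,0,0,0.341]
    - [-0.9,4.015,5.116,-0.4,0,0,0.341]
    - [-0.9,4.015,5.116,0.3,0,0,0.341]
    - [-0.9,4.015,5.116,0.7,0,0,0.341]

```text
time_s: 10.45
ee_pos: [0.4921, -0.2595, 0.0396]
eef_rot: [-3.141, 0.002, -0.592]
force: [-0.0, 0.5, -2.1]
grip_width: 0.0234
grip_force: 45.0
```

```bash
python3 -c "
from go import *
print(ctrl.get_obs()['ee_pos'],go([.4913,-.2595,.0183],[np.pi,0,-.591]))"
```

```text
[ 0.49211121 -0.25954837  0.03957983] [-0.013, 0.008, 0.426, -0.0003, 0.0018, -0.001]
```

move_arm:
  targets:
    - [-0.9,0,0,0.25,0,0,0]
    - [-0.9,0,0,0.4,0,0,0]
    - [-0.9,0,0,0.425,0,0,0]
    - [-0.9,0,0,0.425,0,0,0]

```text
time_s: 10.85
ee_pos: [0.4932, -0.2604, 0.0218]
eef_rot: [-3.141, -0.001, -0.592]
force: [-0.7, -0.0, -0.8]
grip_width: 0.0239
grip_force: 45.0
```

move_arm:
  targets:
    - [-0.9,0,0,0,0,0,0]
    - [-0.9,0,0,0,0,0,0]

```text
time_s: 11.05
ee_pos: [0.4931, -0.2604, 0.0218]
eef_rot: [-3.142, -0.001, -0.592]
force: [0.9, 0.2, -1.0]
grip_width: 0.0238
grip_force: 45.0
```

move_arm:
  targets:
    - [-0.9,0,0,0.04,0,0,0]
    - [-0.9,0,0,0.065,0,0,0]
    - [-0.9,0,0,0.065,0,0,0]

```text
time_s: 11.35
ee_pos: [0.4928, -0.2602, 0.018]
eef_rot: [-3.142, -0.0, -0.592]
force: [-0.6, 1.0, 1.6]
grip_width: 0.0238
grip_force: 45.0
```

move_arm:
  targets:
    - [0.2,0,0,0,0,0,0]
    - [0.2,0,0,0,0,0,0]
    - [0.2,0,0,0,0,0,0]
    - [0.2,0,0,0,0,0,0]
    - [0.75,0,0,-0.6,0,0,0]
    - [0.75,0,0,-1.6,0,0,0]
    - [0.75,0,0,-2.6,0,0,0]

```text
time_s: 12.05
ee_pos: [0.4923, -0.2599, 0.149]
eef_rot: [3.142, 0.002, -0.592]
force: [1.1, -1.2, -0.3]
grip_width: 0.0763
grip_force: 0.0
```

```bash
python3 - <<'E'
from fit import *
from go import go
print(ctrl.get_obs()["ee_pos"],go([.5658,-.0155,.15],[np.pi,0,-.251]))
im,D=ctrl.camera("side"); save("side5.png",im)
print(fit(LEV,[.49,-.26,-.59],{"side":mask("side",im,proj("side",[.485,-.256,.02]),90)}))
P=cloud("side",D); d=P[...,:2]-[.591,-.022]; x=d@[.9687,-.2483]; y=d@[.2483,.9687]; k=(D>0)&(abs(x+.03)<.05)
for t in np.arange(-.04,.045,.005):
    m=k&(abs(y-t)<.0025); print(round(t,3),np.median(P[m][:,2]).round(4),end="; ")
E
```

```text
[ 0.49226125 -0.25989536  0.14901888] [-1.508, -4.876, -0.017, -0.0002, 0.0016, -0.3412]
(array([ 0.4943, -0.2583, -0.5981]), 126, [381])
-0.04 nan; -0.035 0.0699; -0.03 0.0706; -0.025 0.0903; -0.02 0.0894; -0.015 0.09; -0.01 0.091; -0.005 0.0905; -0.0 0.0907; 0.005 0.0912; 0.01 0.0904; 0.015 0.0904; 0.02 0.0898; 0.025 0.0893; 0.03 0.083; 0.035 0.0718; 0.04 0.0542;
  return _methods._mean(a, axis=axis, dtype=dtype,
  ret = ret.dtype.type(ret / rcount)
```

View pics/side5.png

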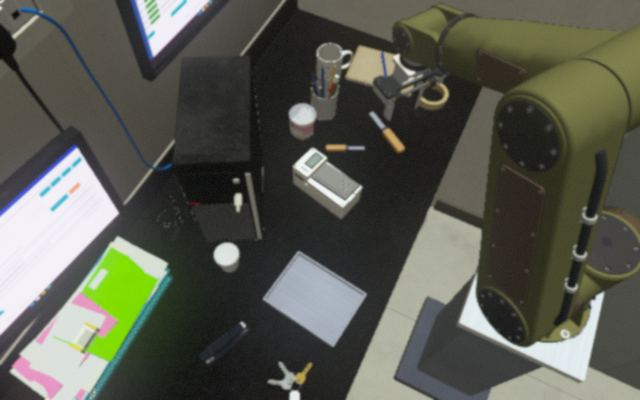

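The side picture shows the lever back in its place at (385,132). The cover is ajar on the logger at (335,182), and the tray at (315,298) is empty.

move_arm:
  targets:
    - [0.75,-1.508,-4.876,0,0,0,-0.341]
    - [0.75,-1.508,-4.876,0,0,0,-0.341]
    - [0.75,-1.508,-4.876,0,0,0,-0.341]
    - [0.75,-1.508,-4.876,0,0,0,-0.341]
    - [0.75,-1.508,-4.876,0,0,0,-0.341]
    - [0.75,-1.508,-4.876,0,0,0,-0.341]
    - [0.75,-1.508,-4.876,0,0,0,-0.341]
    - [0.75,-1.508,-4.876,0,0,0,-0.341]

```text
time_s: 12.9
ee_pos: [0.5661, -0.0167, 0.1476]
eef_rot: [3.141, 0.0, -0.252]
force: [0.1, -0.3, 0.3]
grip_width: 0.0819
grip_force: 0.0
```

```bash
python3 - <<'E'
from go import *
ob=ctrl.get_obs(); print(ob["ee_pos"],ob["eef_rot"],go([.565,-.0145,.0895],[np.pi,0,-.251]))
d=np.load("top0.npz")["D"]; P=cloud("top",d)[d>0]; q=P[(P[:,2]>.12)&(P[:,1]>-.1)&(P[:,1]<.5)&(P[:,0]>.35)]; print(np.percentile(q[:,0],[1,5]),q[np.argsort(q[:,0])[:200:40]].round(3))
E
```

```text
[ 0.56605442 -0.0166899   0.14761215] [ 3.14135898e+00  2.46390362e-04 -2.51723487e-01] [-0.031, -0.037, 1.162, 0.0002, 0.0002, -0.0007]
[0.67683485 0.70605682] [[0.669 0.18  0.322]
 [0.67  0.179 0.326]
 [0.671 0.177 0.363]
 [0.672 0.177 0.242]
 [0.673 0.186 0.195]]
```

move_arm:
  targets:
    - [0.75,-0.03,-0.037,0.6,0,0,0]
    - [0.75,-0.03,-0.037,1.0,0,0,0]
    - [0.75,-0.03,-0.037,1.14,0,0,0]
    - [0.75,-0.03,-0.037,1.14,0,0,0]
    - [0.0,-0.03,-0.037,1.14,0,0,0]
    - [0.0,-0.03,-0.037,1.14,0,0,0]
    - [0.0,-0.03,-0.037,1.14,0,0,0]
    - [0.0,-0.03,-0.037,1.14,0,0,0]
    - [0.0,-0.03,-0.037,1.14,0,0,0]
  grip_force: 20

```text
time_s: 13.8
ee_pos: [0.5656, -0.0137, 0.0913]
eef_rot: [-3.142, -0.001, -0.251]
force: [-0.6, -1.6, 3.2]
grip_width: 0.0577
grip_force: 20.0
```

move_arm:
  targets:
    - [0.0,-0.06,0,0,0,0,0]
    - [0.0,-0.12,0,0,0,0,0]
    - [0.0,-0.18,0,0,0,0,0]
    - [0.0,-0.2,0,0,0,0,0]
    - [0.0,-0.2,0,0,0,0,0]

```text
time_s: 14.3
ee_pos: [0.5567, -0.0115, 0.0915]
eef_rot: [-3.141, -0.004, -0.251]
force: [9.4, -2.5, 1.3]
grip_width: 0.0578
grip_force: 20.0
```

move_arm:
  targets:
    - [0.0,0,0,-0.04,0,0,0]
    - [0.0,0,0,-0.1,0,0,0]
    - [0.0,0,0,-0.1,0,0,0]

```text
time_s: 14.6
ee_pos: [0.5556, -0.0111, 0.0961]
eef_rot: [-3.141, -0.0, -0.251]
force: [3.3, -2.1, 1.5]
grip_width: 0.0577
grip_force: 20.0
```

```bash
python3 - <<'E'
from h import *
o=[]
for n in("top","side"):
    im,D=ctrl.camera(n); u,v=proj(n,[.56,-.01,.08]).astype(int); o.append(cv2.resize(im[v-40:v+40,u-50:u+50],(390,312),interpolation=cv2.INTER_CUBIC))
save("c6.png",np.hstack(o))
E
```

```text
(no output)
```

View pics/c6.png

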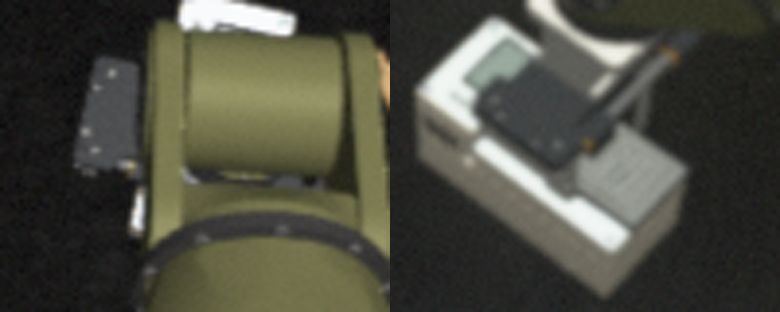

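The side crop shows the cover's front corner at (685,175), level with the logger's end edge, so it has been drawn out. The resisting force is falling as it rises, so I'll lift slowly.

move_arm:
  targets:
    - [0.0,-0.04,0,-0.1,0,0,0]
    - [0.0,-0.04,0,-0.25,0,0,0]
    - [0.0,-0.04,0,-0.45,0,0,0]
    - [0.0,-0.04,0,-0.45,0,0,0]

```text
time_s: 15.1
ee_pos: [0.5542, -0.0107, 0.12]
eef_rot: [-3.141, -0.002, -0.251]
force: [-1.2, 0.1, 0.1]
grip_width: 0.0578
grip_force: 20.0
```

```bash
python3 -c "
from go import *
print(go([.484,.262,.15],[np.pi,0,-.125]))"
```

```text
[-2.714, -4.933, -0.604, -0.0002, -0.002, -0.1261]
```

move_arm:
  targets:
    - [0.0,0,0,-0.6,0,0,0]
    - [0.0,-2.714,-4.933,-0.6,0,0,-0.126]
    - [0.0,-2.714,-4.933,-0.6,0,0,-0.126]
    - [0.0,-2.714,-4.933,-0.6,0,0,-0.126]
    - [0.0,-2.714,-4.933,-0.6,0,0,-0.126]
    - [0.0,-2.714,-4.933,-0.6,0,0,-0.126]
    - [0.0,-2.714,-4.933,-0.6,0,0,-0.126]
    - [0.0,-2.714,-4.933,-0.6,0,0,-0.126]
    - [0.0,-2.714,-4.933,-0.6,0,0,-0.126]
    - [0.0,-2.714,-4.933,-0.6,0,0,-0.126]

```text
time_s: 16.1
ee_pos: [0.4838, 0.2611, 0.1483]
eef_rot: [3.141, 0.0, -0.126]
force: [0.2, 0.1, -1.8]
grip_width: 0.0577
grip_force: 20.0
```

```bash
python3 - <<'E'
from go import *
print(ctrl.get_obs()["ee_pos"],go([.484,.262,.035],[np.pi,0,-.125]))
o=[]
for n in("top","side"):
    im,D=ctrl.camera(n); u,v=proj(n,[.48,.262,.08]).astype(int); o.append(cv2.resize(im[v-60:v+60,u-75:u+75],(390,312),interpolation=cv2.INTER_CUBIC))
save("c7.png",np.hstack(o))
E
```

```text
[0.48377079 0.26107171 0.1482542 ] [0.003, -0.02, 2.265, 0.0003, 0.0002, -0.0011]
```

View pics/c7.png

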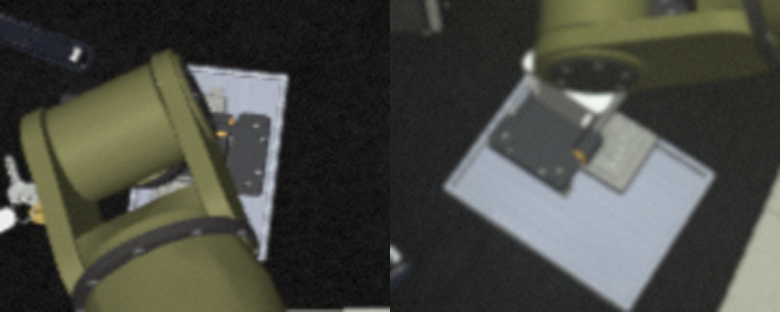

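The cover is held right way up over the tray, at side crop (620,150). I'll lower it until it touches.

move_arm:
  targets:
    - [0.0,0,-0.02,0.8,0,0,0]
    - [0.0,0,-0.02,1.6,0,0,0]
    - [0.0,0,-0.02,2.1,0,0,0]
    - [0.0,0,-0.02,2.3,0,0,0]
    - [0.0,0,-0.02,2.35,0,0,0]
    - [0.0,0,-0.02,2.35,0,0,0]

```text
time_s: 16.8
ee_pos: [0.4843, 0.2629, 0.0318]
eef_rot: [-3.141, -0.001, -0.126]
force: [0.3, 0.4, -0.7]
grip_width: 0.0579
grip_force: 20.0
```

move_arm:
  targets:
    - [0.0,0,0,0.03,0,0,0]
    - [0.0,0,0,0.06,0,0,0]
    - [0.0,0,0,0.09,0,0,0]
    - [0.0,0,0,0.09,0,0,0]

```text
time_s: 17.2
ee_pos: [0.4849, 0.2632, 0.0281]
eef_rot: [-3.14, -0.003, -0.125]
force: [0.2, -2.4, 10.6]
grip_width: 0.0577
grip_force: 20.0
```

move_arm:
  targets:
    - [0.0,0,0,-0.02,0,0,0]
    - [0.6,0,0,-0.02,0,0,0]
    - [0.6,0,0,-0.02,0,0,0]
    - [0.6,0,0,-0.02,0,0,0]
    - [0.6,0,0,-0.02,0,0,0]
    - [0.6,0,0,-0.6,0,0,0]
    - [0.6,0,0,-1.5,0,0,0]
    - [0.6,0,0,-2.4,0,0,0]
    - [0.6,-2.0,0,-3.0,0,0,0]
    - [0.6,-2.0,2.0,-3.0,0,0,0]
    - [0.6,-2.0,4.0,-3.0,0,0,0]
    - [0.6,-2.0,4.0,-3.0,0,0,0]

```text
time_s: 18.4
ee_pos: [0.3762, 0.1322, 0.1733]
eef_rot: [-3.141, -0.001, -0.123]
force: [0.9, -0.6, 0.0]
grip_width: 0.0749
grip_force: 0.0
```

```bash
python3 - <<'E'
from h import *
print(ctrl.get_obs()["ee_pos"])
im,D=ctrl.camera("side"); P=cloud("side",D); r=ctrl.cut_out("side","cover_mid")
for a in r[:3]:
    q=P[a["region"]&(D>0)]; print(a["score"],a["point"],np.median(q,0))
save("side8.png",cv2.resize(im[90:390,160:560],(800,600),interpolation=cv2.INTER_CUBIC))
E
```

```text
[0.37620881 0.13215958 0.17326383]
0.68 [316.0, 295.5] [0.48830815 0.2672601  0.026627  ]
```

View pics/side8.png

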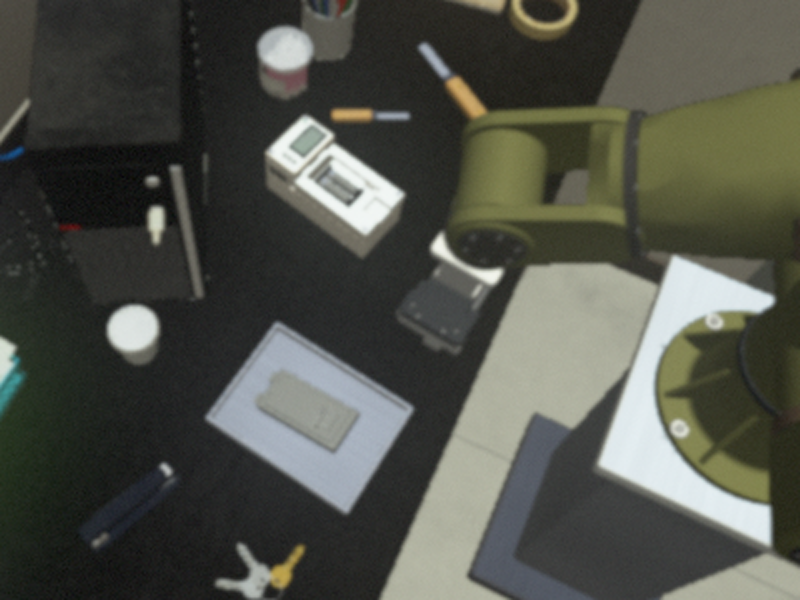

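The cover lies right way up in the tray at crop (308,410). The compartment is open at (340,185), the lever is back on the worktop at (455,85), and everything else is undisturbed.

```bash
python3 -c "
from station import ctrl
print(ctrl.hand_in())"
```

```text
the job is handed in; nothing more can be done
None
```

The job is handed in: the logger's battery compartment is open, the cover lies right way up in the tray, the lever is back on the worktop, and nothing else was moved (about 18 s of the 67 s used).

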